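# Clear the plate nest's corner and hold the setting square in it

### The job

The two blue rails of the plate nest are about to be screwed tight and need holding true: first drop the red screw cap and the cork stopper that lie in the nest into the yellow waste tub. Then lift the aluminium setting square by its red grip, lay it flat on the nest's base plate and press its outer corner firmly into the corner of the rails until both outer faces lie flush against both rails. Finish while still gripping the square and pressing it against both rails (do not let go), and leave the amber jar, the tip box and the tube rack where they stand.

Things in the scene. Friction and masses are not known exactly. Their poses are not given: they have to be found in the camera images.
- nest: The fixed plate nest: a dark steel base plate 200 x 200 x 10 mm with two blue rails. Origin at the centre of its underside, on the table; axes parallel to those of corner. It may stand at any yaw from about -70 to -17 degrees.
- corner (a point): Inner corner of the nest: where the inner faces of the two rails would meet, at x = +85, y = +85 mm of the nest, level with the base plate's top (10 mm above the table). x points at rail a (inner face in the plane x = 0), y at rail b (inner face in the plane y = 0), z up; the free plate lies at negative x and y.
- fence_a: Rail a of the nest, blue, fixed: 15 mm thick (x), 140 mm long (y), 22 mm high above the base plate. Origin at the centre of its underside; axes parallel to those of corner. Its length spans y = -150 to -10 mm from corner.
- fence_b: Rail b of the nest, blue, fixed: 140 mm long (x), 15 mm thick (y), 22 mm high above the base plate. Origin at the centre of its underside; axes parallel to those of corner. Its length spans x = -150 to -10 mm from corner.
- square: Loose aluminium setting square (about 0.3 kg): L with two legs 120 x 28 x 14 mm and a red grip in its crook, flat on the table at first. Origin on its underside below the grip. Its outer corner (heel) is at x = y = +55 mm; the outer faces lie at x = +55 and y = +55 mm. Laid right in the nest, its axes are parallel to those of corner and these faces meet rails a and b.
- square_grip (a point): Centre of the red grip of the square, 45 mm above the square's underside, axes as the square's. The grip is an upright block 50 mm long (x), 22 mm thick (y), from 10 to 65 mm above the underside: pinch it across its y axis.
- square_heel (a point): Outer corner of the square at its underside, axes as the square's.
- cap_mid (a point): Centre of the red screw cap, a solid round cap 34 mm in diameter and 22 mm high (15 g), upright on the base plate at the start. Cap and stopper lie well apart (over 60 mm between centres), one near each rail, centres 35 to 47 mm from that rail's face.
- stopper_mid (a point): Centre of the brown cork stopper, a round plug 28 mm high, 24 mm in diameter at its foot and 30 mm at its top (20 g), upright on the base plate at the start.
- tub_in (a point): Centre of the inner floor of the fixed yellow waste tub, 5 mm above the table. The tub is round and open at the top, 100 mm high, 156 mm wide outside at the rim, 132 mm at the foot, walls 4 mm.
- reagent: Amber jar with blue cap, 60 mm in diameter, 120 mm high, origin at the centre of its underside: leave alone.
- tip_box: Yellow and white pipette tip box, 85 x 125 x 52 mm, origin at the centre of its underside: leave alone.
- tube_rack: White rack with four red-capped tubes, 50 x 165 x 82 mm, origin at the centre of its underside: leave alone.
Things that resemble listed ones, but are neither listed nor needed, are in the scene too. Leave any green or turquoise look-alike of the part that bears tub_in alone.

How it is judged (in metres and radians):
On the way, in this order (a step that is already met when the one before it is completed fails the run):
1. the cap and the stopper lie in the waste tub (horizontal distance between each of cap_mid, stopper_mid and tub_in below 0.07 m and z of cap_mid in the frame of tub_in between 0 and 0.09 m and z of stopper_mid in the frame of tub_in between 0 and 0.09 m), for 0.2 s.
2. the square lies flat on the base plate and touches both rails (contact force between square and fence_a above 2 N and contact force between square and fence_b above 2 N and angle between the x axis of square_grip and the x axis of corner, either way round below 0.03 rad and angle between square_grip's own z axis and vertical below 0.03 rad and x of square_heel in the frame of corner between -0.0035 and 0.0035 m and y of square_heel in the frame of corner between -0.0035 and 0.0035 m and z of square_heel in the frame of corner between -0.003 and 0.004 m), for 0.2 s.
At the end, for the whole second after the job is handed in: Cap and stopper in the tub; square flat on the plate (4 mm, 0.03 rad), heel within 3.5 mm of the rails' corner, axes within 0.03 rad of the nest's, pressing each rail with over 2 N, still (under 10 mm/s), fingers on it with over 2 N (all of step 1 and all of step 2 and contact force between the fingers and square above 2 N and linear speed of square below 0.01 m/s); the arm keeps its last pose, push and grip.
It fails at once if the amber jar is moved by more than 20 mm (distance of reagent from where it was at the start of the episode above 0.02 m).
It fails at once if the tip box is moved by more than 20 mm (distance of tip_box from where it was at the start of the episode above 0.02 m).
It fails at once if the tube rack is moved by more than 20 mm (distance of tube_rack from where it was at the start of the episode above 0.02 m).
It also fails if it takes over 72 s, if anything falls off the work surface, if the arm or the gripper's body presses on something with over 40 N, if the wrist force passes 120 N, or if a joint passes its speed limit or range.

### The arm

A 6-joint arm with a two-finger parallel gripper is mounted at the origin on the work surface. World frame = base frame: x ahead of the robot, y to its left, z up, the work surface at z = 0. Lengths are in m, angles in degrees, forces in N, time in s.
With the tool pointing down it reaches from about 0.4 to 0.825 m from the base axis. Payload 7 kg.
Tool frame: the origin (TCP) lies on the front face of the gripper's body, between the roots of the fingers; the fingertips stand 66 mm ahead of it and the grasp point (between the pads) lies 47 mm ahead of it; z points along the fingers, y is the line along which they close (so a half turn about z gives the same grasp; the last joint's range is limited). The gripper opens to 88 mm and grips with 3 to 60 N. Pads are 19 mm wide; open, the fingers measure 130 mm over their backs; the gripper's body (78 mm by 193 mm) begins 47 mm behind the grasp point.
Start: joints at [-53.91, 20.546, 0.682, 0, -70.136, -16.507], TCP at [0.226, -0.636, 0.292] pointing down, gripper open.
Joint ranges: [-176.03, 176.03], [-82.01, 121.73], [-58.28, 71.71], [-173.87, 95.51], [-174.79, -0.11], [-173.66, 173.66]. Speed limits (degrees/s): [136.94, 136.94, 172.46, 180, 180, 180].

### API

Orientations are given as [roll, pitch, yaw] about the fixed x, y, z axes, in that order (R = Rz(yaw) Ry(pitch) Rx(roll)).
In Python, from plant import ctrl gives the robot as it stands.
- The arm moves only by the tool send_rows, never from a script. Its argument "deltas" is a list of rows, each a list of 2 entries, a list of its own where there are three numbers: the shift along the tool's x, y, z each as a share of 800 mm, from -1 to 1, then the turn about the tool's z as a share of 90 degrees, from -1 to 1. A call has exactly 5 rows; each row is the pose to reach, as a shift and turn from the pose commanded when the call began, along the tool's axes at that moment; what a row does not reach only later rows make up. A row lasts 1/12 s, in which the tool goes at most 41.7 mm and 7.16 degrees, less where a joint would pass 70% of its speed; a pose out of reach is approached as far as the arm can. A call with a number of a shift or a turn outside -1 to 1 is refused whole. A call with a gripper value outside its range is refused whole. "gripper" is the opening, from 0 (shut) to 1 (fully open), set as the call begins (left out, the last holds). The fingers move at their own pace and stop on an object; the grip force is fixed at half the most. Time passes only in rows, so rows that repeat a pose let the fingers close, or fill a call up. It gives the time, the measured TCP pose, the force, the opening and the grip force at its end, in the units of the state.
- ctrl.get_obs(): the state, without advancing time (a new reading comes with each control period).
- ctrl.snapshot(name): name is "scene" or "top"; returns a dict with "color" (400x640x3 uint8, red, green, blue), "vertical_fov" (degrees; the focal length in pixels is half the picture's height over the tangent of half this angle, whatever the lens; pixels are square), "cx", "cy" (the principal point, pixels), "rvec" (rotation vector, rad) and "tvec" (3), from world to camera coordinates, as OpenCV has them. Camera axes: x right, y down, z forward; pixel columns grow to the right and rows downward; lengths in m; the calibration is good to about 2 mm. A picture is of the moment at which its call begins. There is no depth.
- ctrl.close_job(): hands the job in; it is judged then, once.
Trained networks look in a picture, given as the dict that the camera call returned (one of the last four; its "shot" number tells which), for a name from the list of things; names that differ only in an ending like _2 or _b are one class to them, and where a whole thing is asked for, a point or a joint stands for the part that bears it (a point fixed in the world has none). Each returns a list of dicts, best first, with "conf" (0 to 1); they miss things now and then, are a little off and sometimes report something else, mostly with a low value. They report only what shows in the picture. A call takes as long as a camera call. They do not tell look-alikes from the thing itself.
- ctrl.boxes_of(picture, thing): "xy" ([column, row] as shares, 0 to 1, of the picture: columns of its width, rows of its height, amid what is visible of it).
- ctrl.cut_out(picture, thing): "pixels" (400x640 bool, what is visible of it) and "xy" ([column, row] as shares, 0 to 1, of the picture: columns of its width, rows of its height, amid what is visible of it).
The state is a dict: "clock": time; "joint_pos": joint angles; "qvel": joint speeds; "tau": joint torques, N m; "tool_pos": TCP position; "orientation": TCP orientation; "force": force on the tool from outside, world axes, zero at the start; "moment": the same for the moment, N m; "opening": finger opening in m; "gripper_force": force on a finger pad.
Only numpy, scipy, OpenCV 4.12 (cv2) and the standard library are available. Lean on these libraries where they do the work, as an engineer would, in place of code of your own. Each camera call takes 0.05 s, during which the arm holds its last target. There are 200 camera calls.

## Working session

There is one attempt and no reset: what is moved stays moved. The work goes in short steps, Python scripts to look and compute and a tool call to move; the robot and the scene stay as the last step left them, time stands still between calls to the robot, and variables do not carry over. Pictures are saved under pics/ and viewed, at most 10 in all, crops included, and the job is handed in when it is done.

Besides the shell and the picture viewer there is one more tool, called as a command line: name --argument value ..., lists and objects as JSON in quotes. send_rows: Moves the arm, as the interface text tells. Shift numbers are shares of 800 mm and turn numbers shares of 90 degrees, none past 1 either way. Its arguments: {"type":"object","properties":{"deltas":{"type":"array","items":{"type":"array"}},"gripper":{"type":"number"}},"required":["deltas"]}

```bash
ls; mkdir -p pics; cat > h.py <<'E'
import numpy as np, cv2, pickle
from plant import ctrl
def snap(n,save=None):
    p=ctrl.snapshot(n)
    if save: cv2.imwrite('pics/%s.png'%save,p['color'][:,:,::-1])
    return p
def cam(p):
    h=p['color'].shape[0]; f=h/2/np.tan(np.radians(p['vertical_fov'])/2)
    K=np.array([[f,0,p['cx']],[0,f,p['cy']],[0,0,1.]])
    return K,np.array(p['rvec'],float).reshape(3),np.array(p['tvec'],float).reshape(3)
def ray(p,uv,z):
    K,r,t=cam(p); R=cv2.Rodrigues(r)[0]; uv=np.atleast_2d(np.array(uv,float))
    d=(np.linalg.inv(K)@np.c_[uv,np.ones(len(uv))].T).T@R; c=-R.T@t
    return c+d*((z-c[2])/d[:,2])[:,None]
def proj(p,X):
    K,r,t=cam(p); return cv2.projectPoints(np.array(X,float).reshape(-1,3),r,t,K,None)[0][:,0]
E
python3 - <<'E'
from h import *
for n in ('top','scene'):
    p=snap(n,n+'0')
    print(n,p['vertical_fov'],p['cx'],p['cy'],[k for k in p], -cv2.Rodrigues(cam(p)[1])[0].T@cam(p)[2])
    for th in ['nest','square','square_grip','cap_mid','stopper_mid','tub_in','reagent','tip_box','tube_rack']:
        try: print(th,[(np.round(np.array(b['xy'])*[640,400]).tolist(),round(b['conf'],2)) for b in ctrl.boxes_of(p,th)])
        except Exception as e: print(th,e)
print(ctrl.get_obs())
E
```

```text
pics
top 44.9030471207224 316.96251275773074 191.46390299156607 ['color', 'vertical_fov', 'cx', 'cy', 'rvec', 'tvec', 'shot'] [ 0.37676665 -0.10871033  1.73009773]
nest [([285.0, 187.0], 0.6), ([297.0, 193.0], 0.42)]
square [([193.0, 189.0], 0.94)]
square_grip [([196.0, 192.0], 0.66)]
cap_mid []
stopper_mid []
tub_in [([383.0, 210.0], 0.94), ([386.0, 269.0], 0.92), ([433.0, 250.0], 0.7)]
reagent [([386.0, 145.0], 0.91)]
tip_box [([233.0, 130.0], 0.81)]
tube_rack [([318.0, 123.0], 0.94)]
scene 56.40968899067107 321.4493156339599 200.8924272320864 ['color', 'vertical_fov', 'cx', 'cy', 'rvec', 'tvec', 'shot'] [1.1821794  0.36127352 0.7894228 ]
nest [([352.0, 242.0], 0.57)]
square [([467.0, 286.0], 0.72), ([225.0, 210.0], 0.53)]
square_grip [([470.0, 288.0], 0.83)]
cap_mid []
stopper_mid [([350.0, 243.0], 0.63)]
tub_in [([232.0, 154.0], 0.92), ([318.0, 141.0], 0.87), ([266.0, 127.0], 0.72), ([353.0, 241.0], 0.68)]
reagent [([225.0, 206.0], 0.58)]
tip_box [([378.0, 324.0], 0.84)]
tube_rack [([270.0, 271.0], 0.92)]
{'clock': 1.0, 'joint_pos': array([-5.39101425e+01,  2.05449949e+01,  6.81216774e-01, -7.68880820e-04,
       -7.01372642e+01, -1.65090467e+01]), 'qvel': array([ 0.00867314,  0.03475449,  0.00335206, -0.00481344,  0.02539514,
       -0.02600491]), 'tau': array([-5.19459500e-04, -5.82390654e+01,  2.93299806e+01,  7.00254768e+00,
        1.23859697e-02, -2.88107390e-05]), 'tool_pos': array([ 0.22620946, -0.63592647,  0.2921686 ]), 'orientation': array([ 1.79998795e+02,  3.97127851e-04, -1.60419450e+02]), 'force': array([0.05681635, 0.27634838, 0.73047773]), 'moment': array([-0.0119965 , -0.0175461 , -0.00759488]), 'gripper_force': 0.0, 'opening': 0.08791469314487296}
```

View pics/top0.png

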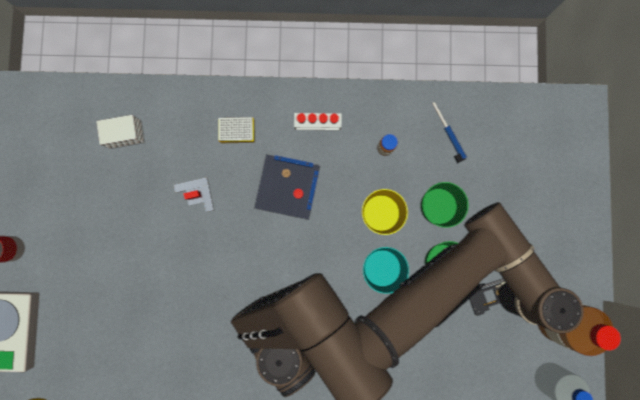

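View pics/scene0.png

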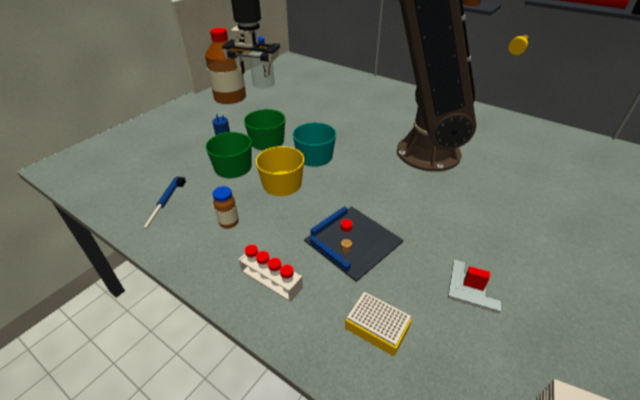

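The top view shows the yellow tub at (384,211), with a turquoise tub at (385,270) and green tubs at (444,204) and (440,255). The nest is at (287,187), with the cap at (298,193) and the stopper at (286,173). The square is at (195,192) with its red grip. In the scene view the yellow tub is at (280,170), the cap at (347,225), the stopper at (347,243) and the square at (472,285).

Things that could be mistaken:
- **Tub:** the green and turquoise ones.
- **Cap:** the tube caps at (302–332,118) and the grip at (192,195).
- **Jar:** the orange bottle at (600,330).

My choices are the yellow tub, the red disc on the nest plate and the brown plug on the nest plate.

```bash
cat > fit.py <<'E'
from h import *
from scipy.optimize import minimize
S=4
def box(x0,x1,y0,y1,z0,z1): return np.array([[x,y,z] for x in(x0,x1) for y in(y0,y1) for z in(z0,z1)])/1000.
RAILS=[box(85,100,-65,75,10,32),box(-65,75,85,100,10,32)]
LEGS=[box(-65,55,27,55,0,14),box(27,55,-65,55,0,14)]; GRIP=[box(-25,25,-11,11,10,65)]
def disc(r0,r1,h): 
    a=np.linspace(0,2*np.pi,40); return [np.r_[np.c_[r0*np.cos(a),r0*np.sin(a),0*a],np.c_[r1*np.cos(a),r1*np.sin(a),0*a+h]]/1000.]
def place(P,q,z):
    c,s=np.cos(q[2]),np.sin(q[2]); return np.c_[P[:,0]*c-P[:,1]*s+q[0],P[:,0]*s+P[:,1]*c+q[1],P[:,2]+z]
def render(p,parts,q,z):
    m=np.zeros((400*S,640*S),np.uint8)
    for P in parts:
        h=cv2.convexHull(((proj(p,place(P,q,z))+.5)*S*16).astype(np.int32)); cv2.fillConvexPoly(m,h,255,shift=4)
    return cv2.resize(m,(640,400),interpolation=cv2.INTER_AREA)/255.
def fit(views,parts,q0,z,yaw=True):
    # views: list of (picture, softmask)
    n=3 if yaw else 2
    def cost(v):
        q=np.r_[v[:n]*1,np.zeros(3-n)]
        return sum(np.abs(render(p,parts,q,z)-m).sum() for p,m in views)
    best=None
    for y in ([q0[2]+d for d in (-.1,0,.1)] if yaw else [0]):
        x0=np.r_[q0[:2],y][:n]; sim=np.vstack([x0]+[x0+np.eye(n)[i]*(.02,.02,.15)[i] for i in range(n)])
        r=minimize(cost,x0,method='Nelder-Mead',options=dict(initial_simplex=sim,xatol=1e-4,fatol=.05))
        if best is None or r.fun<best.fun: best=r
    return best.x,best.fun
def near(m,c,rad):
    k=np.zeros(m.shape,np.uint8); cv2.circle(k,tuple(int(v) for v in c),rad,1,-1); return m*k
def hsv(p): return cv2.cvtColor(p['color'],cv2.COLOR_RGB2HSV).astype(int)
E
cat > m1.py <<'E'
from fit import *
T,Sc=snap('top'),snap('scene')
pickle.dump((T,Sc),open('p0.pkl','wb'))
def red(p): h=hsv(p); return (((h[...,0]<6)|(h[...,0]>174))&(h[...,1]>150)&(h[...,2]>80))*1.
def blue(p): h=hsv(p); return ((abs(h[...,0]-110)<12)&(h[...,1]>130))*1.
def brown(p): h=hsv(p); return ((abs(h[...,0]-14)<9)&(h[...,1]>80)&(h[...,2]>90))*1.
def yel(p): h=hsv(p); return ((abs(h[...,0]-26)<7)&(h[...,1]>130))*1.
c=ray(T,(287,187),.01)[0]; print('axes: right',np.round(ray(T,(387,187),.01)[0]-c,3),'down',np.round(ray(T,(287,287),.01)[0]-c,3))
def est(name,parts,mf,ct,cs,rt,rs,z,q0=None,yaw=True):
    mt,ms=near(mf(T),ct,rt),near(mf(Sc),cs,rs)
    q0=q0 if q0 is not None else np.r_[ray(T,ct,z)[0][:2],0]
    for lab,v in (('both',[(T,mt),(Sc,ms)]),('top',[(T,mt)]),('scene',[(Sc,ms)])):
        x,f=fit(v,parts,q0,z,yaw)
        print(name,lab,np.round(x[:2],4),np.round(np.degrees(x[2:]),2),round(f,1),mt.sum(),ms.sum())
for y in (-70,-45,-20):
    est('nest%d'%y,RAILS,blue,(289,188),(340,235),42,45,0,np.r_[c[:2],np.radians(y)])
est('cap',disc(17,17,22),red,(298,193),(347,225),10,9,.01,None,False)
est('stop',disc(12,15,28),brown,(286,173),(347,244),8,9,.01,None,False)
g=ray(T,(192,195),.05)[0]
for y in (-80,-50,-20): est('grip',GRIP,red,(192,195),(477,279),16,22,0,np.r_[g[:2],np.radians(y)])
est('tub',disc(66,78,100),yel,(384,211),(280,170),30,32,0,None,False)
for n,uv in(('jar',(386,145)),('rack',(318,121)),('tipbox',(236,130)),('green',(444,204)),('turq',(385,268))): print(n,np.round(ray(T,uv,.08)[0],3))
E
python3 m1.py
```

```text
axes: right [ 0.008 -0.357  0.   ] down [-0.352 -0.01   0.   ]
nest-70 both [0.5442 0.0099] [-100.36] 232.3 277.0 751.0
nest-70 top [0.5458 0.0091] [-100.83] 119.0 277.0 751.0
nest-70 scene [0.5441 0.0113] [-100.69] 100.5 277.0 751.0
nest-45 both [ 0.5422 -0.0011] [-10.] 1180.2 277.0 751.0
nest-45 top [0.5454 0.009 ] [-100.69] 118.0 277.0 751.0
nest-45 scene [0.5439 0.0112] [-100.6] 101.1 277.0 751.0
nest-20 both [ 0.5421 -0.001 ] [-10.16] 1178.9 277.0 751.0
nest-20 top [ 0.5433 -0.0029] [-9.39] 404.2 277.0 751.0
nest-20 scene [ 5.419e-01 -5.000e-04] [-10.09] 768.3 277.0 751.0
cap both [ 0.5193 -0.0307] [] 36.6 71.0 135.0
cap top [ 0.5205 -0.0328] [] 11.2 71.0 135.0
cap scene [ 0.5179 -0.0291] [] 12.0 71.0 135.0
stop both [0.5893 0.0131] [] 46.9 54.0 105.0
stop top [0.5913 0.0109] [] 7.0 54.0 105.0
stop scene [0.5868 0.0134] [] 28.0 54.0 105.0
grip both [0.5032 0.3396] [-85.58] 129.8 92.0 428.0
grip top [0.506  0.3401] [-87.55] 48.5 92.0 428.0
grip scene [0.5025 0.3397] [-86.51] 72.8 92.0 428.0
grip both [0.5035 0.3397] [-85.91] 129.1 92.0 428.0
grip top [0.5063 0.3411] [-87.17] 48.5 92.0 428.0
grip scene [0.5028 0.34  ] [-53.75] 112.1 92.0 428.0
grip both [0.503  0.3396] [-85.18] 129.6 92.0 428.0
grip top [0.5059 0.3383] [-86.44] 49.0 92.0 428.0
grip scene [0.5021 0.3398] [-85.94] 72.3 92.0 428.0
tub both [ 0.4583 -0.3279] [] 147.0 1623.0 1953.0
tub top [ 0.4598 -0.3292] [] 72.3 1623.0 1953.0
tub scene [ 0.4572 -0.3275] [] 55.8 1623.0 1953.0
jar [ 0.689 -0.336  0.08 ]
rack [ 0.768 -0.099  0.08 ]
tipbox [0.73  0.184 0.08 ]
green [ 0.49  -0.536  0.08 ]
turq [ 0.269 -0.337  0.08 ]
```

```bash
cat > m2.py <<'E'
from fit import *
T,Sc=pickle.load(open('p0.pkl','rb'))
def draw(p,x0,y0,w,h,k,items):
    im=cv2.resize(p['color'][y0:y0+h,x0:x0+w,::-1],None,fx=k,fy=k,interpolation=cv2.INTER_CUBIC)
    for parts,q,z in items:
        for P in parts:
            hh=cv2.convexHull((((proj(p,place(P,q,z))+.5)-[x0,y0])*k).astype(np.int32)); cv2.polylines(im,[hh],True,(0,255,0),1)
    return im
q=np.array([.5445,.0105,np.radians(-100.6)]); s=np.array([.5035,.3397,np.radians(-86)])
it=[(RAILS,q,0),([box(-100,100,-100,100,0,10)],q,0),(LEGS+GRIP,s,0),(disc(17,17,22),(.5193,-.0307,0),.01),(disc(12,15,28),(.5893,.0131,0),.01)]
a=draw(T,165,145,165,80,4,it); b=draw(Sc,300,195,210,125,3,it)
b=cv2.copyMakeBorder(b,0,0,0,a.shape[1]-b.shape[1],cv2.BORDER_CONSTANT) if b.shape[1]<a.shape[1] else b[:,:a.shape[1]]
im=np.vstack([a,b]); im=cv2.resize(im,None,fx=600/im.shape[0]*.88,fy=600/im.shape[0]*.88) if im.shape[0]>600 else im
cv2.imwrite('pics/ov.png',im); print(im.shape)
for p,c in ((T,(315,185)),(Sc,(330,222))): print(hsv(p)[c[1]-2:c[1]+3,c[0]-4:c[0]+5].tolist()[2])
E
python3 m2.py
```

```text
(528, 501, 3)
[[111, 124, 109], [109, 168, 126], [108, 182, 132], [108, 179, 131], [109, 136, 131], [110, 67, 126], [106, 30, 128], [97, 19, 123], [105, 16, 129]]
[[107, 218, 139], [107, 218, 102], [106, 221, 74], [106, 218, 62], [107, 208, 54], [106, 212, 53], [107, 203, 54], [109, 172, 55], [109, 121, 57]]
```

View pics/ov.png

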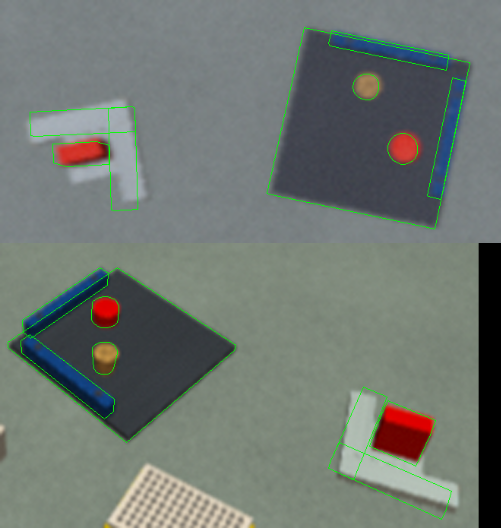

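The nest fit (yaw about −101°) matches both views, and the cap and stopper outlines sit on the right objects. The square's yaw was off, so I'll refit it to the aluminium and write the move planner.

```bash
cat > plan.py <<'E'
import sys; from h import *
def plan(*wps):
    o=ctrl.get_obs(); p=np.array(o['tool_pos']); y=o['orientation'][2]
    print('t',round(o['clock'],2),'p',p.round(4),'yaw',round(y,2),'F',np.round(o['force'],1),'open',round(o['opening'],4),'gf',round(o['gripper_force'],1))
    for w in wps:
        t=np.array(w[:3]); dy=(w[3]-y+180)%360-180 if len(w)>3 else 0
        n=max(1,int(np.ceil(max(np.linalg.norm(t-p)/.2,abs(dy)/35)-1e-6))); st=(t-p)/n
        for i in range(n):
            c,s=np.cos(np.radians(y)),np.sin(np.radians(y))
            v=np.array([c*st[0]+s*st[1],s*st[0]-c*st[1],-st[2]])/.8
            print('  ->',np.round(p+st,3),[v.round(4).tolist(),round(-dy/n/90,4)],'fifth',(v/5).round(4).tolist(),round(-dy/n/450,4))
            p=p+st; y+=dy/n
if __name__=='__main__': plan(*eval(sys.argv[1]))
E
python3 - <<'E'
from fit import *
from plan import plan
T,Sc=pickle.load(open('p0.pkl','rb'))
def sq(p,c,r):
    h=hsv(p); red=((h[...,0]<8)|(h[...,0]>172))&(h[...,1]>120)
    med=np.median(h[c[1]-r:c[1]+r,c[0]-r:c[0]+r,2]); 
    return near((red|((h[...,2]>med+22)&(h[...,1]<60)))*1.,c,r)
parts=LEGS+GRIP+[box(-30,30,-14,30,0,12)]
V=[(T,sq(T,(196,193),27)),(Sc,sq(Sc,(474,284),42))]
for v in (V,V[:1],V[1:]):
  for P in (parts,LEGS+GRIP):
    x,f=fit(v,P,np.r_[.5035,.3397,np.radians(-80)],0); print(np.round(x[:2],4),np.degrees(x[2]).round(2),round(f,1),[m.sum() for _,m in v])
q=(.5445,.0105); a=np.radians(-101); R=np.array([[np.cos(a),-np.sin(a)],[np.sin(a),np.cos(a)]])
print('corner',q+R@[.085,.085]); 
for n,o in (('cap',(.5193,-.0307)),('stop',(.5893,.0131))): print(n,(R.T@(np.array(o)-q)-.085).round(4))
plan((.5893,.0131,.16,-191),(.5893,.0131,.083,-191))
E
```

```text
[0.5023 0.34  ] -76.14 501.6 [np.float64(644.0), np.float64(1366.0)]
[0.5003 0.3399] -76.94 573.6 [np.float64(644.0), np.float64(1366.0)]
[0.5047 0.3397] -75.96 182.9 [np.float64(644.0)]
[0.5044 0.3402] -76.31 200.3 [np.float64(644.0)]
[0.494  0.3392] -76.02 279.2 [np.float64(1366.0)]
[0.494  0.3391] -76.54 301.8 [np.float64(1366.0)]
corner [ 0.61171955 -0.08915708]
cap [-0.0397 -0.1019]
stop [-0.0961 -0.0415]
t 1.1 p [ 0.2262 -0.6359  0.2922] yaw -160.42 F [ 0.5  0.2 -0.2] open 0.0878 gf 0.0
  -> [ 0.317 -0.474  0.259] [[-0.1749, 0.1531, 0.0413], np.float64(0.0849)] fifth [-0.035, 0.0306, 0.0083] 0.017
  -> [ 0.408 -0.311  0.226] [[-0.153, 0.175, 0.0413], np.float64(0.0849)] fifth [-0.0306, 0.035, 0.0083] 0.017
  -> [ 0.499 -0.149  0.193] [[-0.1283, 0.1938, 0.0413], np.float64(0.0849)] fifth [-0.0257, 0.0388, 0.0083] 0.017
  -> [0.589 0.013 0.16 ] [[-0.1014, 0.2091, 0.0413], np.float64(0.0849)] fifth [-0.0203, 0.0418, 0.0083] 0.017
  -> [0.589 0.013 0.083] [[0.0, -0.0, 0.0962], np.float64(0.0)] fifth [0.0, -0.0, 0.0192] 0.0
```

send_rows --deltas '[[[-0.035,0.0306,0.0083],0.017],[[-0.07,0.0612,0.0166],0.034],[[-0.105,0.0918,0.0249],0.051],[[-0.14,0.1224,0.0332],0.068],[[-0.1749,0.1531,0.0413],0.085]]' --gripper 0.7

```text
clock: 1.52
tool_pos: [0.3174, -0.4722, 0.2589]
orientation: [-180.0, 0.0, -168.2]
force: [1.1, 0.4, -1.1]
opening: 0.0629
gripper_force: 0.0
```

send_rows --deltas '[[[-0.0306,0.035,0.0083],0.017],[[-0.0612,0.07,0.0166],0.034],[[-0.0918,0.105,0.0249],0.051],[[-0.1224,0.14,0.0332],0.068],[[-0.153,0.175,0.0413],0.085]]'

```text
clock: 1.93
tool_pos: [0.4084, -0.3097, 0.2261]
orientation: [-180.0, 0.0, -175.8]
force: [0.3, -0.5, 0.6]
opening: 0.0614
gripper_force: 0.0
```

send_rows --deltas '[[[-0.0257,0.0388,0.0083],0.017],[[-0.0514,0.0776,0.0166],0.034],[[-0.077,0.1163,0.0249],0.051],[[-0.1026,0.155,0.0332],0.068],[[-0.1283,0.1938,0.0413],0.085]]'

```text
clock: 2.35
tool_pos: [0.4993, -0.1473, 0.1931]
orientation: [180.0, 0.1, 176.6]
force: [1.0, -0.6, 0.7]
opening: 0.0615
gripper_force: 0.0
```

send_rows --deltas '[[[-0.0203,0.0418,0.0083],0.017],[[-0.0406,0.0836,0.0166],0.034],[[-0.0609,0.1254,0.0249],0.051],[[-0.0812,0.1672,0.0332],0.068],[[-0.1014,0.2091,0.0413],0.085]]'

```text
clock: 2.77
tool_pos: [0.5901, 0.015, 0.1599]
orientation: [180.0, 0.0, 168.9]
force: [0.6, 0.1, -0.0]
opening: 0.0614
gripper_force: 0.0
```

```bash
python3 plan.py "[(.5893,.0131,.083,-191)]"
```

```text
t 2.77 p [0.5901 0.015  0.1599] yaw 168.92 F [ 0.6  0.1 -0. ] open 0.0614 gf 0.0
  -> [0.589 0.013 0.083] [[0.0005, -0.0025, 0.0961], np.float64(-0.0009)] fifth [0.0001, -0.0005, 0.0192] -0.0002
```

send_rows --deltas '[[[0,-0.001,0.025],0],[[0,-0.002,0.05],0],[[0,-0.002,0.075],0],[[0,-0.002,0.096],0],[[0,-0.002,0.096],0]]'

```text
clock: 3.18
tool_pos: [0.5872, 0.0112, 0.0799]
orientation: [-179.9, -0.3, 169.0]
force: [-1.0, 0.5, -0.7]
opening: 0.0613
gripper_force: 0.0
```

send_rows --deltas '[[[0,0,0],0],[[0,0,0],0],[[0,0,0],0],[[0,0,0],0],[[0,0,0],0]]' --gripper 0.0

```text
clock: 3.6
tool_pos: [0.5895, 0.0116, 0.0843]
orientation: [180.0, 0.1, 169.0]
force: [-0.2, 1.2, -0.4]
opening: 0.0332
gripper_force: 0.0
```

```bash
python3 plan.py "[(.589,.013,.2),(.4583,-.3279,.2,-191),(.4583,-.3279,.15)]"
```

```text
t 3.6 p [0.5895 0.0116 0.0843] yaw 168.98 F [-0.2  1.2 -0.4] open 0.0332 gf 0.0
  -> [0.589 0.013 0.2  ] [[0.001, 0.0015, -0.1447], 0.0] fifth [0.0002, 0.0003, -0.0289] 0.0
  -> [ 0.524 -0.157  0.2  ] [[0.0394, -0.2248, -0.0], np.float64(-0.0001)] fifth [0.0079, -0.045, -0.0] -0.0
  -> [ 0.458 -0.328  0.2  ] [[0.0395, -0.2247, -0.0], np.float64(-0.0001)] fifth [0.0079, -0.0449, -0.0] -0.0
  -> [ 0.458 -0.328  0.15 ] [[-0.0, 0.0, 0.0625], 0.0] fifth [-0.0, 0.0, 0.0125] 0.0
```

send_rows --deltas '[[[0,0,0],0],[[0,0,0],0],[[0,0,0],0],[[0,0,0],0],[[0,0,-0.005],0]]'

```text
clock: 4.02
tool_pos: [0.5888, 0.0115, 0.087]
orientation: [-180.0, -0.0, 169.0]
force: [-0.5, -0.5, -0.8]
opening: 0.0277
gripper_force: 30.0
```

send_rows --deltas '[[[0,0,-0.025],0],[[0,0,-0.055],0],[[0,0,-0.085],0],[[0,0,-0.115],0],[[0,0,-0.14],0]]'

```text
clock: 4.43
tool_pos: [0.5891, 0.0116, 0.201]
orientation: [180.0, 0.0, 169.0]
force: [-0.2, 0.2, -1.1]
opening: 0.0275
gripper_force: 30.0
```

Gripped. Now to the tub.

send_rows --deltas '[[[0.0079,-0.045,0],0],[[0.0158,-0.09,0],0],[[0.0237,-0.135,0],0],[[0.0316,-0.18,0],0],[[0.0394,-0.2247,0],0]]'

```text
clock: 4.85
tool_pos: [0.5227, -0.1601, 0.1994]
orientation: [180.0, 0.0, 169.0]
force: [0.7, -0.4, 0.0]
opening: 0.0275
gripper_force: 30.0
```

send_rows --deltas '[[[0.0079,-0.045,0],0],[[0.0158,-0.09,0],0],[[0.0237,-0.135,0],0],[[0.0316,-0.18,0],0],[[0.0394,-0.2247,0],0]]'

```text
clock: 5.27
tool_pos: [0.4574, -0.3307, 0.1994]
orientation: [180.0, 0.0, 169.0]
force: [1.8, -0.4, 0.6]
opening: 0.0274
gripper_force: 30.0
```

send_rows --deltas '[[[0,0,0.01],0],[[0,0,0.025],0],[[0,0,0.045],0],[[0,0,0.0625],0],[[0,0,0.0625],0]]'

```text
clock: 5.68
tool_pos: [0.4568, -0.3287, 0.1465]
orientation: [179.9, -0.3, 168.9]
force: [-1.0, -0.8, -0.0]
opening: 0.0274
gripper_force: 30.0
```

send_rows --deltas '[[[0,0,0],0],[[0,0,0],0],[[0,0,0],0],[[0,0,0],0],[[0,0,0],0]]' --gripper 0.65

```text
clock: 6.1
tool_pos: [0.4589, -0.3293, 0.15]
orientation: [-180.0, 0.1, 169.0]
force: [-0.2, -0.1, -0.2]
opening: 0.0543
gripper_force: 0.0
```

```bash
python3 plan.py "[(.4583,-.3279,.21,-191),(.5193,-.0307,.16,-101),(.5193,-.0307,.08,-101)]"; python3 - <<'E'
from h import *
p=snap('top','drop1'); print([ (np.round(np.array(b['xy'])*[640,400]).tolist(),round(b['conf'],2)) for b in ctrl.boxes_of(p,'stopper_mid')])
E
```

```text
t 6.1 p [ 0.4589 -0.3293  0.15  ] yaw 169.0 F [-0.2 -0.1 -0.2] open 0.0543 gf 0.0
  -> [ 0.458 -0.328  0.21 ] [[0.001, 0.0016, -0.075], np.float64(-0.0)] fifth [0.0002, 0.0003, -0.015] -0.0
  -> [ 0.479 -0.229  0.193] [[-0.0013, 0.1264, 0.0208], np.float64(-0.3333)] fifth [-0.0003, 0.0253, 0.0042] -0.0667
  -> [ 0.499 -0.13   0.177] [[-0.0643, 0.1088, 0.0208], np.float64(-0.3333)] fifth [-0.0129, 0.0218, 0.0042] -0.0667
  -> [ 0.519 -0.031  0.16 ] [[-0.1101, 0.0621, 0.0208], np.float64(-0.3333)] fifth [-0.022, 0.0124, 0.0042] -0.0667
  -> [ 0.519 -0.031  0.08 ] [[0.0, -0.0, 0.1], np.float64(-0.0)] fifth [0.0, -0.0, 0.02] -0.0
[([234.0, 130.0], 0.16)]
```

send_rows --deltas '[[[0,0,-0.015],0],[[0,0,-0.03],0],[[0,0,-0.05],0],[[0,0,-0.065],0],[[0.001,0.0016,-0.075],0]]'

```text
clock: 6.62
tool_pos: [0.4584, -0.3281, 0.2107]
orientation: [-180.0, 0.1, 169.0]
force: [1.0, 0.4, 0.3]
opening: 0.0567
gripper_force: 0.0
```

send_rows --deltas '[[[0,0.0253,0.0042],-0.0667],[[0,0.0506,0.0084],-0.1333],[[-0.001,0.0759,0.0126],-0.2],[[-0.001,0.1012,0.0168],-0.2667],[[-0.0013,0.1264,0.0208],-0.3333]]'

```text
clock: 7.03
tool_pos: [0.4781, -0.2278, 0.1924]
orientation: [180.0, 0.0, -160.7]
force: [-0.8, -0.1, 0.6]
opening: 0.0573
gripper_force: 0.0
```

send_rows --deltas '[[[-0.0129,0.0218,0.0042],-0.0667],[[-0.0258,0.0436,0.0084],-0.1333],[[-0.0386,0.0653,0.0126],-0.2],[[-0.0514,0.087,0.0168],-0.2667],[[-0.0643,0.1088,0.0208],-0.3333]]'

```text
clock: 7.45
tool_pos: [0.4985, -0.1287, 0.1757]
orientation: [180.0, -0.0, -130.7]
force: [-0.1, 0.8, -0.0]
opening: 0.0569
gripper_force: 0.0
```

send_rows --deltas '[[[-0.022,0.0124,0.0042],-0.0667],[[-0.044,0.0248,0.0084],-0.1333],[[-0.066,0.0373,0.0126],-0.2],[[-0.088,0.0497,0.0168],-0.2667],[[-0.1101,0.0621,0.0208],-0.3333]]'

```text
clock: 7.87
tool_pos: [0.5189, -0.0296, 0.1591]
orientation: [180.0, 0.0, -100.7]
force: [0.2, -0.2, 0.4]
opening: 0.0569
gripper_force: 0.0
```

```bash
python3 plan.py "[(.5193,-.0307,.082,-101)]"
```

```text
t 7.87 p [ 0.5189 -0.0296  0.1591] yaw -100.73 F [ 0.2 -0.2  0.4] open 0.0569 gf 0.0
  -> [ 0.519 -0.031  0.082] [[0.0012, -0.0008, 0.0964], np.float64(0.003)] fifth [0.0002, -0.0002, 0.0193] 0.0006
```

send_rows --deltas '[[[0,0,0.025],0],[[0,0,0.05],0],[[0,0,0.075],0],[[0,0,0.09],0],[[0,0,0.096],0]]'

```text
clock: 8.28
tool_pos: [0.5177, -0.0308, 0.0806]
orientation: [179.8, -0.1, -101.0]
force: [-0.9, -0.0, 1.2]
opening: 0.0569
gripper_force: 0.0
```

send_rows --deltas '[[[0,0,0],0],[[0,0,0],0],[[0,0,0],0],[[0,0,0],0],[[0,0,0],0]]' --gripper 0.0

```text
clock: 8.7
tool_pos: [0.5195, -0.0306, 0.0835]
orientation: [-179.9, 0.0, -101.0]
force: [0.5, -0.2, 3.5]
opening: 0.0332
gripper_force: 30.0
```

send_rows --deltas '[[[0,0,0],0],[[0,0,0],0],[[0,0,0],0],[[0,0,0],0],[[0,0,0],0]]'

```text
clock: 9.12
tool_pos: [0.5195, -0.0306, 0.0834]
orientation: [-179.9, 0.0, -101.0]
force: [-1.3, 0.4, 6.0]
opening: 0.0325
gripper_force: 30.0
```

send_rows --deltas '[[[0,0,-0.025],0],[[0,0,-0.055],0],[[0,0,-0.085],0],[[0,0,-0.115],0],[[0,0,-0.145],0]]'

```text
clock: 9.53
tool_pos: [0.5186, -0.0308, 0.1998]
orientation: [180.0, 0.0, -101.0]
force: [-0.3, -0.3, -0.8]
opening: 0.0326
gripper_force: 30.0
```

```bash
python3 plan.py "[(.4583,-.3279,.2,-101)]"
```

```text
t 9.53 p [ 0.5186 -0.0308  0.1998] yaw -101.03 F [-0.3 -0.3 -0.8] open 0.0326 gf 30.0
  -> [ 0.488 -0.179  0.2  ] [[0.1895, 0.0015, -0.0001], np.float64(-0.0002)] fifth [0.0379, 0.0003, -0.0] -0.0
  -> [ 0.458 -0.328  0.2  ] [[0.1895, 0.0015, -0.0001], np.float64(-0.0002)] fifth [0.0379, 0.0003, -0.0] -0.0
```

send_rows --deltas '[[[0.038,0,0],0],[[0.076,0,0],0],[[0.114,0,0],0],[[0.152,0.001,0],0],[[0.1895,0.0015,0],0]]'

```text
clock: 9.95
tool_pos: [0.4882, -0.1805, 0.1988]
orientation: [-180.0, 0.0, -101.0]
force: [0.0, 0.0, 0.3]
opening: 0.0328
gripper_force: 30.0
```

send_rows --deltas '[[[0.038,0,0],0],[[0.076,0,0],0],[[0.114,0,0],0],[[0.152,0.001,0],0],[[0.1895,0.0015,0],0]]'

```text
clock: 10.37
tool_pos: [0.4579, -0.3293, 0.1986]
orientation: [-180.0, 0.0, -101.0]
force: [2.0, 0.5, -0.8]
opening: 0.0329
gripper_force: 30.0
```

send_rows --deltas '[[[0,0,0.01],0],[[0,0,0.025],0],[[0,0,0.045],0],[[0,0,0.0625],0],[[0,0,0.0625],0]]'

```text
clock: 10.78
tool_pos: [0.4569, -0.3272, 0.1458]
orientation: [179.7, 0.1, -101.1]
force: [-0.8, 0.6, -1.0]
opening: 0.0329
gripper_force: 30.0
```

send_rows --deltas '[[[0,0,0],0],[[0,0,0],0],[[0,0,0],0],[[0,0,0],0],[[0,0,0],0]]' --gripper 0.65

```text
clock: 11.2
tool_pos: [0.459, -0.3279, 0.1493]
orientation: [-179.9, -0.0, -101.0]
force: [-0.4, -0.6, -0.5]
opening: 0.056
gripper_force: 0.0
```

send_rows --deltas '[[[0,0,-0.02],0],[[0,0,-0.05],0],[[0,0,-0.08],0],[[0,0,-0.105],0],[[0,0,-0.125],0]]'

```text
clock: 11.62
tool_pos: [0.459, -0.328, 0.2509]
orientation: [-179.9, -0.0, -101.0]
force: [0.8, -0.3, 0.2]
opening: 0.0569
gripper_force: 0.0
```

```bash
python3 - <<'E'
from fit import *
from plan import plan
T,Sc=snap('top','t1'),snap('scene','s1')
cv2.imwrite('pics/c1.png',np.vstack([cv2.resize(T['color'][150:230,160:300,::-1],None,fx=4,fy=4,interpolation=3),cv2.resize(Sc['color'][245:325,420:560,::-1],None,fx=3.2,fy=3.2,interpolation=3).copy() if 0 else cv2.resize(Sc['color'][130:200,220:360,::-1],(560,280),interpolation=3)]))
pickle.dump((T,Sc),open('p1.pkl','wb'))
plan((.503,.34,.25,-77))
E
```

```text
t 11.72 p [ 0.4599 -0.3285  0.2521] yaw -101.0 F [ 0.3 -0.1 -1. ] open 0.0571 gf 0.0
  -> [ 0.471 -0.161  0.252] [[-0.2076, 0.0266, 0.0007], np.float64(-0.0667)] fifth [-0.0415, 0.0053, 0.0001] -0.0133
  -> [0.481 0.006 0.251] [[-0.2093, 0.0048, 0.0007], np.float64(-0.0667)] fifth [-0.0419, 0.001, 0.0001] -0.0133
  -> [0.492 0.173 0.251] [[-0.2086, -0.0171, 0.0007], np.float64(-0.0667)] fifth [-0.0417, -0.0034, 0.0001] -0.0133
  -> [0.503 0.34  0.25 ] [[-0.2057, -0.0388, 0.0007], np.float64(-0.0667)] fifth [-0.0411, -0.0078, 0.0001] -0.0133
```

View pics/c1.png

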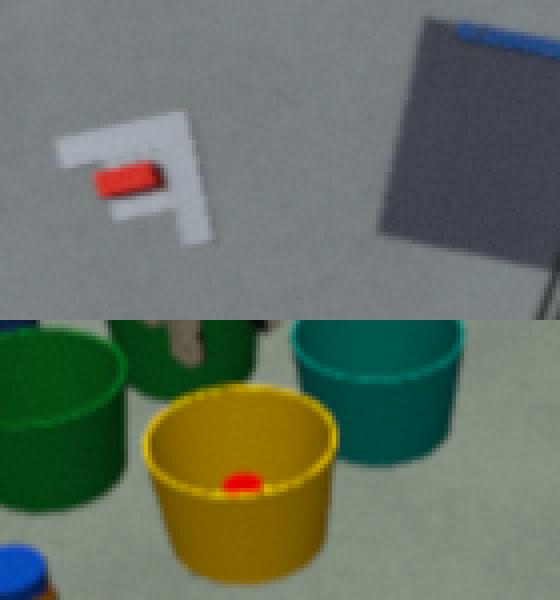

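```bash
python3 - <<'E'
from fit import *
T,Sc=pickle.load(open('p1.pkl','rb'))
px=np.array([[186,111],[54,140],[214,240]])/4+[160,150]-.5
h,l,b=ray(T,px,.014)[:,:2]; 
for d in (h-l,h-b): print(np.linalg.norm(d),np.degrees(np.arctan2(d[1],d[0])))
a=np.arctan2(*(h-l)[::-1])
def sq(p,c,r):
    h=hsv(p); red=((h[...,0]<8)|(h[...,0]>172))&(h[...,1]>120)
    bg=cv2.cvtColor(p['color'],cv2.COLOR_RGB2GRAY).astype(float); med=np.median(bg[c[1]-r:c[1]+r,c[0]-r:c[0]+r])
    sub=bg[c[1]-r:c[1]+r,c[0]-r:c[0]+r]; hi=np.percentile(sub[h[c[1]-r:c[1]+r,c[0]-r:c[0]+r,1]<60],97)
    return near(np.where(red,1.,np.clip((bg-med)/(hi-med),0,1)*((bg-med)>.25*(hi-med))),c,r)
for br in ([],[box(-30,40,-25,40,0,10)],[box(-30,40,-20,40,0,10)],[box(-25,40,-30,40,0,10)]):
  P=LEGS+GRIP+br
  for v in ([(T,sq(T,(196,193),28))],[(Sc,sq(Sc,(474,284),45))],):
    x,f=fit(v,P,np.r_[.503,.34,np.radians(-78)],0); hh=place(np.array([[.055,.055,0]]),x,0)[0]
    print(len(br),np.round(x[:2],4),np.degrees(x[2]).round(2),round(f,1),v[0][1].sum(),hh.round(4))
print('heel px',h)
E
```

```text
0.12009663166519027 -76.20788971081573
0.11840554785935015 14.572081816345515
0 [0.5042 0.341 ] -76.33 219.6 592.6412891172376 [0.5707 0.3005 0.    ]
0 [0.493  0.3395] -75.9 363.7 1280.438596491228 [0.5597 0.2995 0.    ]
1 [0.5047 0.3388] -76.38 189.6 592.6412891172376 [0.5711 0.2983 0.    ]
1 [0.4924 0.3395] -76.28 359.7 1280.438596491228 [0.5589 0.2991 0.    ]
1 [0.5046 0.3397] -76.33 203.7 592.6412891172376 [0.571  0.2993 0.    ]
1 [0.4935 0.339 ] -77.4 359.7 1280.438596491228 [0.5592 0.2973 0.    ]
1 [0.5066 0.3395] -76.77 190.3 592.6412891172376 [0.5727 0.2985 0.    ]
1 [0.4923 0.3395] -76.38 351.9 1280.438596491228 [0.5587 0.299  0.    ]
heel px [0.57090603 0.29644432]
```

send_rows --deltas '[[[-0.0415,0.0053,0],-0.0133],[[-0.083,0.0106,0],-0.0267],[[-0.1245,0.016,0],-0.04],[[-0.166,0.0213,0],-0.0533],[[-0.2076,0.0266,0],-0.0667]]' --gripper 1.0

```text
clock: 12.13
tool_pos: [0.4691, -0.1594, 0.2483]
orientation: [180.0, 0.0, -95.0]
force: [1.2, -0.3, 0.4]
opening: 0.0843
gripper_force: 0.0
```

send_rows --deltas '[[[-0.0419,0.001,0],-0.0133],[[-0.0837,0.002,0],-0.0267],[[-0.1256,0.003,0],-0.04],[[-0.1674,0.004,0],-0.0533],[[-0.2093,0.0048,0],-0.0667]]'

```text
clock: 12.55
tool_pos: [0.4798, 0.008, 0.2485]
orientation: [-180.0, 0.0, -89.0]
force: [0.8, -0.9, 0.8]
opening: 0.0873
gripper_force: 0.0
```

send_rows --deltas '[[[-0.0417,-0.0034,0],-0.0133],[[-0.0834,-0.0068,0],-0.0267],[[-0.1251,-0.0102,0],-0.04],[[-0.1669,-0.0136,0],-0.0533],[[-0.2086,-0.0171,0],-0.0667]]'

```text
clock: 12.97
tool_pos: [0.4907, 0.1751, 0.2484]
orientation: [180.0, 0.0, -82.9]
force: [-0.1, 1.1, 1.6]
opening: 0.0872
gripper_force: 0.0
```

send_rows --deltas '[[[-0.0411,-0.0078,0],-0.0133],[[-0.0823,-0.0155,0],-0.0267],[[-0.1234,-0.0233,0],-0.04],[[-0.1646,-0.031,0],-0.0533],[[-0.2057,-0.0388,0],-0.0667]]'

```text
clock: 13.38
tool_pos: [0.5015, 0.3422, 0.2482]
orientation: [180.0, -0.0, -76.9]
force: [-0.1, -0.4, 0.9]
opening: 0.0879
gripper_force: 0.0
```

```bash
python3 plan.py "[(.504,.3395,.092,-76)]"; python3 - <<'E'
from h import *
p=snap('top','t2'); cv2.imwrite('pics/c2.png',cv2.resize(p['color'][160:260,330:490,::-1],None,fx=4,fy=4,interpolation=3))
E
```

```text
t 13.38 p [0.5015 0.3422 0.2482] yaw -76.94 F [-0.1 -0.4  0.9] open 0.0879 gf 0.0
  -> [0.504 0.34  0.092] [[0.0039, -0.0023, 0.1952], np.float64(-0.0105)] fifth [0.0008, -0.0005, 0.039] -0.0021
```

View pics/c2.png

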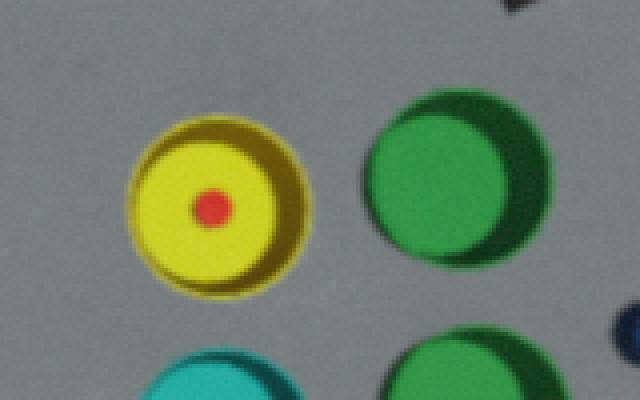

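The top crop shows the cap in the middle of the yellow tub at crop pixel (213,209). It is stacked on the stopper, whose brown edge shows beside it. I'll descend on the grip.

send_rows --deltas '[[[0.001,0,0.035],-0.005],[[0.002,-0.001,0.08],-0.01],[[0.003,-0.002,0.125],-0.01],[[0.003,-0.002,0.165],-0.01],[[0.003,-0.002,0.19],-0.01]]'

```text
clock: 13.85
tool_pos: [0.5026, 0.3372, 0.0927]
orientation: [179.8, -0.1, -76.1]
force: [-0.3, -0.3, 0.2]
opening: 0.0876
gripper_force: 0.0
```

send_rows --deltas '[[[0,0,0.003],0],[[0,0,0.003],0],[[0,0,0.003],0],[[0,0,0.003],0],[[0,0,0.003],0]]' --gripper 0.45

```text
clock: 14.27
tool_pos: [0.5047, 0.3394, 0.096]
orientation: [-179.9, 0.1, -76.1]
force: [-0.4, 0.2, 0.3]
opening: 0.0596
gripper_force: 0.0
```

send_rows --deltas '[[[0,0,0],0],[[0,0,0],0],[[0,0,0],0],[[0,0,0],0],[[0,0,0],0]]' --gripper 0.0

```text
clock: 14.68
tool_pos: [0.5041, 0.3386, 0.0942]
orientation: [-180.0, 0.0, -76.1]
force: [-0.0, -0.1, -0.1]
opening: 0.0267
gripper_force: 0.0
```

send_rows --deltas '[[[0,0,0],0],[[0,0,0],0],[[0,0,0],0],[[0,0,0],0],[[0,0,0],0]]'

```text
clock: 15.1
tool_pos: [0.504, 0.3386, 0.0941]
orientation: [180.0, -0.0, -76.1]
force: [-1.5, 0.2, 1.3]
opening: 0.0219
gripper_force: 30.0
```

```bash
python3 - <<'E'
from plan import *
plan()
T,Sc=snap('top'),snap('scene','s3')
cv2.imwrite('pics/c3.png',cv2.resize(Sc['color'][170:350,380:600,::-1],None,fx=3,fy=3,interpolation=3))
E
```

```text
t 15.1 p [0.504  0.3386 0.0941] yaw -76.11 F [-1.5  0.2  1.3] open 0.0219 gf 30.0
```

View pics/c3.png

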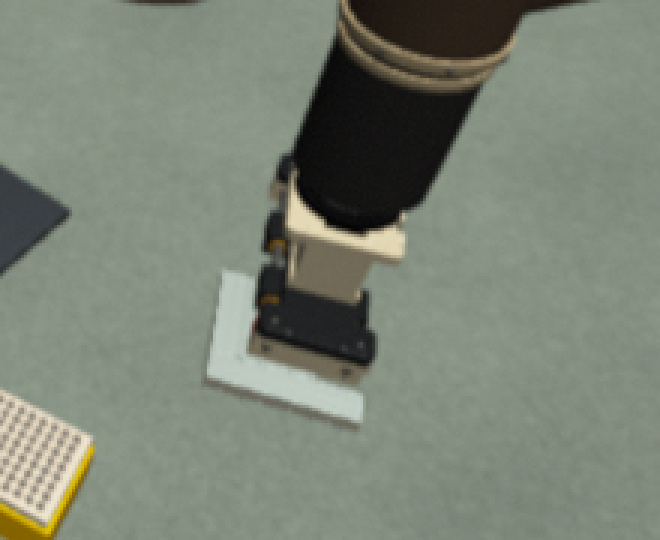

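```bash
python3 - <<'E'
from plan import *
T,Sc=snap('top'),snap('scene')
a=np.radians(-76.1);c,s=np.cos(a),np.sin(a); R=np.array([[c,-s],[s,c]])
for nm,px in(('heel',(207,378)),('xtip',(222,272)),('left',(365,412))): 
    X=ray(Sc,np.array(px)/3+[380,170]-.5,.014)[0,:2]; print(nm,X.round(4),'sq frame rel tcp',(R.T@(X-[.504,.3386])).round(4))
plan((.504,.3386,.19),(.5524,-.0012,.19,-100.8),(.5524,-.0012,.112))
E
```

```text
heel [0.5726 0.3022] sq frame rel tcp [0.0518 0.0579]
xtip [0.4588 0.2717] sq frame rel tcp [ 0.0541 -0.06  ]
left [0.5307 0.4157] sq frame rel tcp [-0.0684  0.0444]
t 15.3 p [0.504  0.3385 0.0941] yaw -76.11 F [-2.7 -0.3  2.2] open 0.0222 gf 30.0
  -> [0.504 0.339 0.19 ] [[-0.0001, -0.0, -0.1199], 0.0] fifth [-0.0, -0.0, -0.024] 0.0
  -> [0.528 0.169 0.19 ] [[0.2134, 0.0216, -0.0], np.float64(0.1371)] fifth [0.0427, 0.0043, -0.0] 0.0274
  -> [ 0.552 -0.001  0.19 ] [[0.2131, -0.0245, -0.0], np.float64(0.1371)] fifth [0.0426, -0.0049, -0.0] 0.0274
  -> [ 0.552 -0.001  0.112] [[0.0, -0.0, 0.0975], 0.0] fifth [0.0, -0.0, 0.0195] 0.0
```

send_rows --deltas '[[[0,0,-0.015],0],[[0,0,-0.04],0],[[0,0,-0.07],0],[[0,0,-0.1],0],[[0,0,-0.12],0]]'

```text
clock: 15.72
tool_pos: [0.5043, 0.3388, 0.1918]
orientation: [-179.9, 0.0, -76.1]
force: [0.3, 0.1, -3.0]
opening: 0.0222
gripper_force: 30.0
```

send_rows --deltas '[[[0.02,0.002,0],0.012],[[0.05,0.005,0],0.032],[[0.09,0.009,0],0.058],[[0.13,0.013,0],0.084],[[0.17,0.0172,0],0.109]]'

```text
clock: 16.13
tool_pos: [0.5227, 0.2015, 0.189]
orientation: [179.9, -0.0, -86.0]
force: [1.2, 0.3, -2.2]
opening: 0.0219
gripper_force: 30.0
```

```bash
python3 plan.py "[(.5524,-.0012,.19,-100.8)]"
```

```text
t 16.13 p [0.5227 0.2015 0.189 ] yaw -86.04 F [ 1.2  0.3 -2.2] open 0.0219 gf 30.0
  -> [0.538 0.1   0.19 ] [[0.1276, -0.0098, -0.0006], np.float64(0.082)] fifth [0.0255, -0.002, -0.0001] 0.0164
  -> [ 0.552 -0.001  0.19 ] [[0.1253, -0.0261, -0.0006], np.float64(0.082)] fifth [0.0251, -0.0052, -0.0001] 0.0164
```

send_rows --deltas '[[[0.0255,-0.002,0],0.0164],[[0.051,-0.004,0],0.0328],[[0.0766,-0.006,0],0.0492],[[0.102,-0.008,0],0.0656],[[0.1276,-0.0098,0],0.082]]'

```text
clock: 16.55
tool_pos: [0.5378, 0.1004, 0.1891]
orientation: [179.9, -0.0, -93.4]
force: [0.4, -0.0, -1.8]
opening: 0.0219
gripper_force: 30.0
```

send_rows --deltas '[[[0.03,-0.006,0],0.018],[[0.06,-0.012,0],0.036],[[0.09,-0.019,0],0.056],[[0.112,-0.023,0],0.073],[[0.1253,-0.0261,0],0.082]]'

```text
clock: 16.97
tool_pos: [0.5527, -0.0014, 0.189]
orientation: [179.9, -0.0, -100.9]
force: [-0.2, 0.4, -3.2]
opening: 0.0216
gripper_force: 30.0
```

send_rows --deltas '[[[0,0,0.02],0],[[0,0,0.045],0],[[0,0,0.07],0],[[0,0,0.085],0],[[0,0,0.092],0]]'

```text
clock: 17.38
tool_pos: [0.552, 0.0003, 0.114]
orientation: [179.8, -0.1, -100.7]
force: [-0.7, 0.2, -2.9]
opening: 0.022
gripper_force: 30.0
```

send_rows --deltas '[[[0,0,0],0],[[0,0,0],0],[[0,0,0],0],[[0,0,0],0],[[0,0,0],0]]'

```text
clock: 17.8
tool_pos: [0.5539, 0.0009, 0.1173]
orientation: [-179.9, 0.0, -100.7]
force: [-0.2, 0.4, -3.2]
opening: 0.022
gripper_force: 30.0
```

```bash
python3 - <<'E'
from plan import *
T,Sc=snap('top','t4'),snap('scene','s4')
plan((.5524,-.0012,.104,-100.8))
cv2.imwrite('pics/c4.png',np.vstack([cv2.resize(Sc['color'][185:295,280:440,::-1],(640,440),interpolation=3)]))
E
```

```text
t 17.9 p [0.5537 0.0008 0.1171] yaw -100.68 F [-0.3  0.4 -2.4] open 0.0217 gf 30.0
  -> [ 0.552 -0.001  0.104] [[0.0028, 0.0011, 0.0163], np.float64(0.0013)] fifth [0.0006, 0.0002, 0.0033] 0.0003
```

View pics/c4.png

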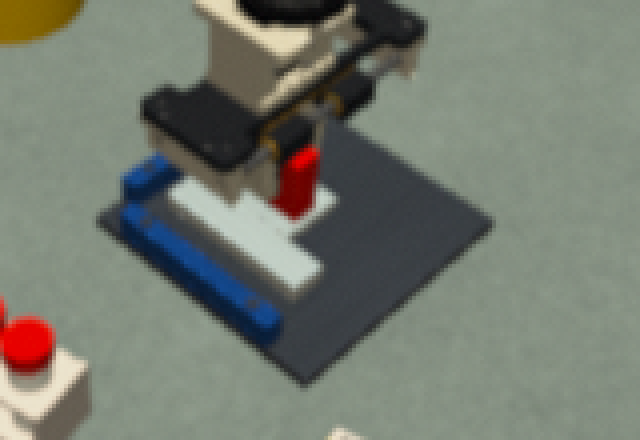

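send_rows --deltas '[[[0,0,0.004],0],[[0,0,0.008],0],[[0,0,0.012],0],[[0,0,0.015],0],[[0,0,0.0165],0.001]]'

```text
clock: 18.32
tool_pos: [0.5533, 0.0007, 0.104]
orientation: [180.0, -0.0, -100.7]
force: [-10.3, 2.6, 24.8]
opening: 0.0217
gripper_force: 30.0
```

send_rows --deltas '[[[0,0,0],0],[[0,0,0],0],[[0,0,0],0],[[0,0,0],0],[[0,0,0],0]]'

```text
clock: 18.73
tool_pos: [0.5533, 0.0006, 0.104]
orientation: [180.0, -0.0, -100.7]
force: [-4.3, 1.3, 9.9]
opening: 0.0216
gripper_force: 30.0
```

```bash
python3 plan.py "[(.5682,-.0247,.104,-100.8)]"
```

```text
t 18.73 p [0.5533 0.0006 0.104 ] yaw -100.74 F [-4.3  1.3  9.9] open 0.0216 gf 30.0
  -> [ 0.568 -0.025  0.104] [[0.0277, -0.0243, 0.0], np.float64(0.0007)] fifth [0.0055, -0.0049, 0.0] 0.0001
```

send_rows --deltas '[[[0.004,-0.0035,0],0],[[0.009,-0.008,0],0],[[0.014,-0.012,0],0],[[0.018,-0.016,0],0],[[0.021,-0.018,0],0]]'

```text
clock: 19.15
tool_pos: [0.5653, -0.0183, 0.104]
orientation: [-179.9, 0.0, -100.7]
force: [-0.5, 3.2, 7.2]
opening: 0.022
gripper_force: 30.0
```

send_rows --deltas '[[[0.001,-0.001,0],0],[[0.002,-0.002,0],0],[[0.003,-0.003,0],0],[[0.004,-0.004,0],0],[[0.004,-0.004,0],0]]'

```text
clock: 19.57
tool_pos: [0.5677, -0.022, 0.104]
orientation: [-179.9, 0.0, -100.7]
force: [-1.5, 2.1, 7.1]
opening: 0.0219
gripper_force: 30.0
```

```bash
cat > nf.py <<'E'
from plan import *
o=ctrl.get_obs(); a=np.radians(-100.8);c,s=np.cos(a),np.sin(a); R=np.array([[c,-s],[s,c]])
print('remaining nest mm',(R.T@(np.array([.5682,-.0247])-o['tool_pos'][:2])*1000).round(2),'F nest',(R.T@o['force'][:2]).round(1),'Fz',o['force'][2].round(1),'M',o['moment'].round(2),'ori',np.round(o['orientation'],2),'z',o['tool_pos'][2].round(4))
E
python3 nf.py
```

```text
remaining nest mm [2.52 1.04] F nest [-1.8 -1.8] Fz 7.1 M [0.65 0.98 0.02] ori [-1.7994e+02  2.0000e-02 -1.0075e+02] z 0.104
```

Friction only so far, so the rails are not touched yet. I'll creep on in about 1 mm steps.

send_rows --deltas '[[[0.001,0,0],0],[[0.002,-0.001,0],0],[[0.002,-0.001,0],0],[[0.0025,-0.001,0],0],[[0.0025,-0.001,0],0]]'

```text
clock: 19.98
tool_pos: [0.5681, -0.0239, 0.104]
orientation: [-179.9, 0.0, -100.7]
force: [-0.8, 4.2, 4.9]
opening: 0.0217
gripper_force: 30.0
```

```bash
python3 nf.py
```

```text
remaining nest mm [0.81 0.22] F nest [-4.  -1.5] Fz 4.9 M [1.21 1.03 0.06] ori [-1.7992e+02  3.0000e-02 -1.0073e+02] z 0.104
```

send_rows --deltas '[[[0.0005,-0.0005,0],0],[[0.001,-0.001,0],0],[[0.001,-0.001,0],0],[[0.0012,-0.0012,0],0],[[0.0012,-0.0012,0],0]]'

```text
clock: 20.4
tool_pos: [0.5683, -0.0244, 0.104]
orientation: [-180.0, 0.0, -100.7]
force: [-5.4, 7.6, 8.2]
opening: 0.0219
gripper_force: 30.0
```

```bash
python3 nf.py
```

```text
remaining nest mm [ 0.27 -0.01] F nest [-6.5 -6.8] Fz 8.2 M [2.73 2.18 0.28] ori [-1.7998e+02  5.0000e-02 -1.0071e+02] z 0.104
```

send_rows --deltas '[[[0.0005,-0.0005,0],0],[[0.001,-0.001,0],0],[[0.0015,-0.0015,0],0],[[0.0015,-0.0015,0],0],[[0.0015,-0.0015,0],0]]'

```text
clock: 20.82
tool_pos: [0.5683, -0.025, 0.1041]
orientation: [179.9, 0.1, -100.7]
force: [-11.1, 15.1, 13.1]
opening: 0.0217
gripper_force: 30.0
```

```bash
python3 nf.py
```

```text
remaining nest mm [-0.24 -0.17] F nest [-12.8 -13.8] Fz 13.1 M [5.19 3.93 0.3 ] ori [ 1.7993e+02  9.0000e-02 -1.0071e+02] z 0.1041
```

send_rows --deltas '[[[0,0,0],0],[[0,0,0],0],[[0,0,0],0],[[0,0,0],0],[[0,0,0],0]]'

```text
clock: 21.23
tool_pos: [0.5683, -0.025, 0.1041]
orientation: [179.9, 0.1, -100.7]
force: [-10.7, 14.5, 13.3]
opening: 0.0219
gripper_force: 30.0
```

```bash
python3 nf.py
```

```text
remaining nest mm [-0.24 -0.18] F nest [-12.2 -13.2] Fz 13.3 M [5.18 3.91 0.29] ori [ 1.7994e+02  9.0000e-02 -1.0070e+02] z 0.1041
```

send_rows --deltas '[[[0.0004,-0.0004,0],0],[[0.0008,-0.0008,0],0],[[0.001,-0.001,0],0],[[0.001,-0.001,0],0],[[0.001,-0.001,0],0]]'

```text
clock: 21.65
tool_pos: [0.5684, -0.0254, 0.1041]
orientation: [179.9, 0.1, -100.7]
force: [-14.4, 20.0, 16.0]
opening: 0.0216
gripper_force: 30.0
```

send_rows --deltas '[[[0,0,0],0],[[0,0,0],0],[[0,0,0],0],[[0,0,0],0],[[0,0,0],0]]'

```text
clock: 22.07
tool_pos: [0.5683, -0.0254, 0.1041]
orientation: [179.9, 0.1, -100.7]
force: [-15.1, 19.3, 17.1]
opening: 0.0217
gripper_force: 30.0
```

```bash
python3 nf.py; python3 - <<'E'
from fit import *
T,Sc=snap('top'),snap('scene')
def dr(p,x0,y0,w,h,k):
    im=cv2.resize(p['color'][y0:y0+h,x0:x0+w,::-1],None,fx=k,fy=k,interpolation=3); return im
b=dr(Sc,290,195,125,90,5); t=dr(T,240,145,100,80,5)
t=cv2.resize(t,(625,500))[:150]
cv2.imwrite('pics/c5.png',np.vstack([b,t]))
E
```

```text
remaining nest mm [-0.69 -0.25] F nest [-16.1 -18.5] Fz 17.1 M [6.74 5.13 0.26] ori [ 1.7988e+02  1.1000e-01 -1.0072e+02] z 0.1041
```

View pics/c5.png

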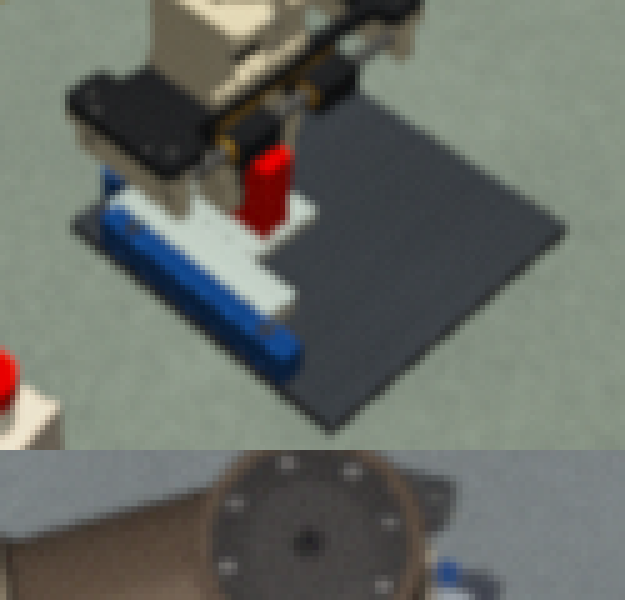

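Rail b is flush in the scene crop, with the leg against the rail along crop (110,200)–(290,320). Rail a is hidden by the gripper, so I'll test its contact by easing y and pushing x.

send_rows --deltas '[[[0,0.001,0],0],[[0,0.0015,0],0],[[0,0.0015,0],0],[[0,0.0015,0],0],[[0,0.0015,0],0]]'

```text
clock: 22.58
tool_pos: [0.5682, -0.0254, 0.1041]
orientation: [180.0, 0.1, -100.7]
force: [-9.4, 15.7, 12.0]
opening: 0.0221
gripper_force: 30.0
```

```bash
python3 nf.py
```

```text
remaining nest mm [-0.71 -0.14] F nest [-13.7 -12.2] Fz 12.0 M [5.58 3.56 0.31] ori [ 1.7998e+02  1.1000e-01 -1.0070e+02] z 0.1041
```

send_rows --deltas '[[[0.0005,0,0],0],[[0.001,0,0],0],[[0.0015,0,0],0],[[0.0015,0,0],0],[[0.0015,0,0],0]]'

```text
clock: 23.0
tool_pos: [0.5682, -0.0256, 0.1041]
orientation: [-180.0, 0.2, -100.7]
force: [-10.1, 22.3, 12.7]
opening: 0.0218
gripper_force: 30.0
```

```bash
python3 nf.py
```

```text
remaining nest mm [-0.89 -0.15] F nest [-20.  -14.1] Fz 12.7 M [7.79 3.95 0.27] ori [-180.      0.19 -100.7 ] z 0.1041
```

send_rows --deltas '[[[0,-0.0005,0],0],[[0,-0.001,0],0],[[0,-0.0015,0],0],[[0,-0.0018,0],0],[[0,-0.0018,0],0]]'

```text
clock: 23.42
tool_pos: [0.5683, -0.0257, 0.1041]
orientation: [179.9, 0.2, -100.7]
force: [-16.1, 26.2, 18.3]
opening: 0.0215
gripper_force: 30.0
```

send_rows --deltas '[[[0,0,0],0],[[0,0,0],0],[[0,0,0],0],[[0,0,0],0],[[0,0,0],0]]'

```text
clock: 23.83
tool_pos: [0.5683, -0.0257, 0.1041]
orientation: [179.9, 0.2, -100.7]
force: [-16.1, 26.0, 18.0]
opening: 0.0217
gripper_force: 30.0
```

```bash
python3 nf.py; python3 -c "
from plant import ctrl
print(ctrl.close_job())"
```

```text
remaining nest mm [-0.94 -0.26] F nest [-22.5 -20.6] Fz 18.0 M [9.03 5.78 0.17] ori [ 179.88    0.18 -100.72] z 0.1041
the job is handed in; nothing more can be done
None
```

I handed the job in at about 24 s with the cap and stopper in the yellow tub and the square still gripped, flat on the plate and pushed about 20 N toward each rail; no verdict came back, and contact with rail a, hidden by the gripper, is judged from force alone.

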